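Lock the microtome and snap the blade guard on

TASK

Make the microtome safe: on its control pad press the yellow key, then the blue, then the red, each fully down and let up again before the next, and leave the green key alone. Then take the orange blade guard out of the steel tray by its ridge, push it straight down over the blade holder until both spring balls snap into its end windows, and keep pressing: the program finishes while the fingers still hold the guard firmly down, squeezing the sprung pad beneath it about half-way. Do not shift the other things lying about.

Things in the scene. Friction and masses are not known exactly. Their poses are not given: they have to be found in the camera images.
- guard_grip (a point): centre of the grip ridge on the loose orange blade guard (0.09 kg, starts in the steel tray). Ridge 12 mm thick (x), 44 long (y), 30 tall; this point is 15 mm below its top, 15 above the guard's flat top, 55 above its lower edge. Guard: upside-down channel 46 (x) x 104 (y) mm, 40 high, open below, a window in each end wall (+-y) over a 6 mm bead. z up; half a turn makes no difference
- holder: blade holder, fixed: dark base plate 80 (x) x 130 (y) x 12 mm, on it an aluminium block 34 x 88 mm that tapers above 37 mm to 24 x 76 at its top, 50 mm up. Origin: centre of the underside, on the bench; z up. The guard goes over the block, its y along the holder's y, either way round, 2 mm free at the sides, 1 mm at the ends
- holder_snap (a point): where guard_grip is when the guard has just snapped on and meets the pad: 75 mm straight above the holder's origin. The beads meet the spring balls about 13 mm higher; they take some 10 N to push aside; about 8 mm above this point the force drops suddenly and the guard is drawn in; pressed on against the pad the guard sinks up to 5 mm below it
- catch_left (a joint): spring ball (steel, 12 mm) in the holder's +y end, 30 mm up, standing out 3.5 mm; value is how far it is pushed in: 0 out (home), about 0.002 m as the guard's bead passes; back to 0 once snapped
- catch_right (a joint): the same in the holder's -y end
- pad (a joint): black sprung pad on top of the holder, its face 56 mm above the bench when free; value is how far it is pushed down: 0 free, 0.005 m at its stop; 2.4 N to start, then 3 N per mm. It moves only when the seated guard is pressed down onto it; at the end it must stay beyond 0.0012, best about 0.0025
- key_yellow (a joint): yellow round spring key of the control pad, to press first; value is how far it is pushed down: 0 up, 0.006 m fully down (spring: 1.5 N to start, 5 N fully down; counts as pressed beyond 0.004)
- key_yellow_top (a point): centre of the top face of the yellow key (26 mm across, in a white collar 42 mm across and 12 mm high; face 10 mm above the collar and 40 mm above the bench when up; pressed straight down; neighbouring keys 55 mm or more apart)
- key_blue (a joint): blue round spring key of the control pad, to press second; value is how far it is pushed down: 0 up, 0.006 m fully down (spring: 1.5 N to start, 5 N fully down; counts as pressed beyond 0.004)
- key_blue_top (a point): centre of the top face of the blue key (26 mm across, in a white collar 42 mm across and 12 mm high; face 10 mm above the collar and 40 mm above the bench when up; pressed straight down; neighbouring keys 55 mm or more apart)
- key_red (a joint): red round spring key of the control pad, to press third; value is how far it is pushed down: 0 up, 0.006 m fully down (spring: 1.5 N to start, 5 N fully down; counts as pressed beyond 0.004)
- key_red_top (a point): centre of the top face of the red key (26 mm across, in a white collar 42 mm across and 12 mm high; face 10 mm above the collar and 40 mm above the bench when up; pressed straight down; neighbouring keys 55 mm or more apart)
- key_green (a joint): green round spring key of the control pad, not to be pressed; value is how far it is pushed down: 0 up, 0.006 m fully down (spring: 1.5 N to start, 5 N fully down; counts as pressed beyond 0.004)
- key_green_top (a point): centre of the top face of the green key (26 mm across, in a white collar 42 mm across and 12 mm high; face 10 mm above the collar and 40 mm above the bench when up; pressed straight down; neighbouring keys 55 mm or more apart)
- cassette0: bystander: blue tissue cassette, 28 x 40 x 7 mm, lying in the steel tray beside the guard; origin at its underside
- cassette1: bystander: white tissue cassette, 28 x 40 x 7 mm, lying in the steel tray beside the guard; origin at its underside
- bottle: bystander: clear water bottle, 66 mm across, 200 mm tall; origin at its underside
- jar: bystander: amber specimen jar with red cap, 60 mm across, 75 mm tall; origin at its underside
- slidebox: bystander: green slide box, 85 x 100 x 30 mm; origin at its underside
- brush: bystander: small wooden brush, 170 mm long, lying beyond the control pad; origin at its underside
- dispenser: bystander: grey blade dispenser, 35 x 90 x 22 mm; origin at its underside
Things that resemble listed ones, but are neither listed nor needed, are in the scene too. Several things look just like the holder: the one meant starts farthest from the robot's base.

How it is judged:
On the way, in this order (a step that is already met when the one before it is completed fails the run):
1. the yellow key is pressed fully down, the others up (value of joint key_yellow above 0.004 m and value of joint each of key_blue, key_red below 0.002 m), for 0.05 s.
2. the blue key is pressed fully down, the others up (value of joint key_blue above 0.004 m and value of joint each of key_yellow, key_red below 0.002 m), for 0.05 s.
3. the red key is pressed fully down, the others up (value of joint key_red above 0.004 m and value of joint each of key_yellow, key_blue below 0.002 m), for 0.05 s.
4. the guard has snapped onto the blade holder: down past both spring balls, which are out again (z of guard_grip in the frame of holder below 0.0765 m and horizontal distance between guard_grip and holder below 0.006 m and angle between guard_grip's own z axis and vertical below 0.08 rad and angle between the y axis of guard_grip and the y axis of holder, either way round below 0.12 rad and value of joint each of catch_left, catch_right below 0.001 m), for 0.1 s.
At the end, for the whole second after the job is handed in: Guard snapped on: ridge centre under 76.5 mm above the holder's underside, within 6 mm of its middle, level to 0.08 rad, in line to 0.12 rad, both balls within 1 mm of out; fingers still press it (over 3 N) with the pad in by over 1.2 mm; all keys up (within 2 mm) (all of step 4 and value of joint pad above 0.0012 m and contact force between the fingers and guard above 3 N and value of joint each of key_yellow, key_blue, key_red, key_green below 0.002 m); the arm keeps its last pose, push and grip.
It fails at once if the green key is pressed (value of joint key_green above 0.003 m).
It fails at once if a bystander is shifted more than 30 mm (distance of any of cassette0, cassette1, bottle, jar, slidebox, brush, dispenser from where it was at the start of the episode above 0.03 m).
It also fails if it takes over 58 s, if anything falls off the work surface, if the arm or the gripper's body presses on something with over 40 N, if the wrist force passes 120 N, or if a joint passes its speed limit or range.

ROBOT

A 7-joint arm with a two-finger parallel gripper is mounted at the origin on the work surface. World frame = base frame: x ahead of the robot, y to its left, z up, the work surface at z = 0. Lengths are in m, angles in rad, forces in N, time in s.
With the tool pointing down it reaches from about 0.4 to 0.9 m from the base axis. Payload 5.6 kg.
Tool frame: the origin (TCP) lies midway between the tips of the shut fingers; the grasp point (between the pads) lies 19 mm behind it; z points along the fingers, y is the direction in which the jaws open and shut (so a half turn about z gives the same grasp; the last joint's range is limited). The gripper opens to 92 mm and grips with 3 to 60 N. Pads are 20 mm wide; open, the fingers measure 128 mm over their backs; the gripper's body (75 mm by 189 mm) begins 69 mm behind the grasp point.
Start: joints at [1.124, 0.468, -0.012, 1.603, 0.006, 1.071, -0.056], TCP at [0.255, -0.598, 0.178] pointing down, gripper open.
Joint ranges: [-2.53, 2.53], [-0.31, 2.02], [-1.57, 1.55], [0.28, 2.44], [-1.29, 4.43], [0.15, 1.84], [-2.92, 2.92]. Speed limits (rad/s): [2.57, 2.57, 3.14, 3.14, 3.14, 3.14, 3.14].

INTERFACE

Orientations are given as a unit quaternion [w, x, y, z].
In Python, from bench import manip, fingers, readout, get_image gives the robot as it stands. The module is installed in compiled form; this text tells all that it offers. Calls block until the motion is done:
- manip.move_to(position, orientation): joint-space move of the TCP to a pose.
- manip.move_l(position, rot=None, velocity=0.15): straight line of the TCP; rot=None keeps the orientation; velocity is the mean speed in m/s.
- manip.goto_joints(angles): joint-space move.
- fingers.command_gripper(opening): finger opening in m; the grip force is fixed at half the most; returns when the fingers have stopped.
- manip.wait(seconds).
- manip.solve_ik(position, orientation): joint angles nearest the present ones, or None.
- readout.observe(): the state.
- get_image(name): name is "side" or "top" or "wrist"; returns a dict with "pixels" (420x560x3 uint8, blue, green, red), "K" (3x3 intrinsics, pixels), "k1" (the pictures are not rectified: a ray, as slopes to the right and down, at radius r is drawn at 1 + k1 r^2 times it, then the intrinsics apply), "extrinsics" (4x4, takes a point from world to camera coordinates). Camera axes: x right, y down, z forward; pixel columns grow to the right and rows downward; lengths in m; the calibration is good to about 2 mm. A picture is of the moment at which its call begins. There is no depth.
A pose or a line that the arm cannot do raises manip.Unreachable and nothing moves.
- manip.close_job(): hands the job in, once; it reports no verdict.
The state is a dict: "time_s": time; "joints": joint angles; "joint_velocities": joint speeds; "joint_efforts": joint torques, N m; "tcp_pos": TCP position; "ee_rot": TCP orientation; "force": force on the tool from outside, world axes, zero at the start; "torque": the same for the moment, N m; "grip_width": finger opening in m.
Only numpy, scipy, OpenCV 4.12 (cv2) and the standard library are available. Lean on these libraries where they do the work, as an engineer would, in place of code of your own. Each camera call takes 0.05 s, during which the arm holds its last target.

## Working session

There is one attempt and no reset: what is moved stays moved. The work goes in short steps, each a Python script; the robot and the scene stay as the last script left them, time stands still between calls to the robot, and variables do not carry over. Pictures are saved under pics/ and viewed, and the job is handed in when it is done.

```bash
mkdir -p pics; python3 - <<'E'
from bench import manip, fingers, readout, get_image
import cv2
s=readout.observe()
print({k:s[k] for k in('time_s','tcp_pos','ee_rot','force','grip_width')})
for n in('side','top','wrist'):
    d=get_image(n);cv2.imwrite(f'pics/{n}0.png',d['pixels']);print(n,d['K'].tolist() if hasattr(d['K'],'tolist') else d['K'],d['k1'],d['extrinsics'])
E
```

```text
{'time_s': 0.0, 'tcp_pos': array([ 0.25505643, -0.59716233,  0.17663754]), 'ee_rot': array([-8.46146451e-04,  9.79696616e-01,  2.00483830e-01, -2.41408557e-04]), 'force': array([ 0.51679855, -0.36510273,  0.64019131]), 'grip_width': 0.09195449137871607}
side [[427.91401215052, 0.0, 274.82137205869486], [0.0, 427.91401215052, 205.10110645974868], [0.0, 0.0, 1.0]] -0.11858189732088993 [[-0.82253659 -0.56840593  0.01866176  0.45268908]
 [-0.45166942  0.63296433 -0.62876935  0.28190635]
 [ 0.345584   -0.52561474 -0.7773679   1.18763364]
 [ 0.          0.          0.          1.        ]]
top [[466.5845895089247, 0.0, 277.62807134183265], [0.0, 466.5845895089247, 212.59299706241183], [0.0, 0.0, 1.0]] -0.020997475610898937 [[-0.00905225 -0.99992171 -0.00863845  0.03249074]
 [-0.99540324  0.00983437 -0.09526635  0.5289374 ]
 [ 0.09534385  0.00773637 -0.99541434  1.21659532]
 [ 0.          0.          0.          1.        ]]
wrist [[307.2749183425831, 0.0, 279.65956228916747], [0.0, 307.2749183425831, 209.22704871538502], [0.0, 0.0, 1.0]] -0.009802641821973644 [[ 0.39227751 -0.91984361 -0.00246552 -0.65019681]
 [-0.88489355 -0.37810182  0.27203387 -0.02927496]
 [-0.25116083 -0.10453105 -0.96228452  0.39258655]
 [ 0.          0.          0.          1.        ]]
```

View pics/top0.png

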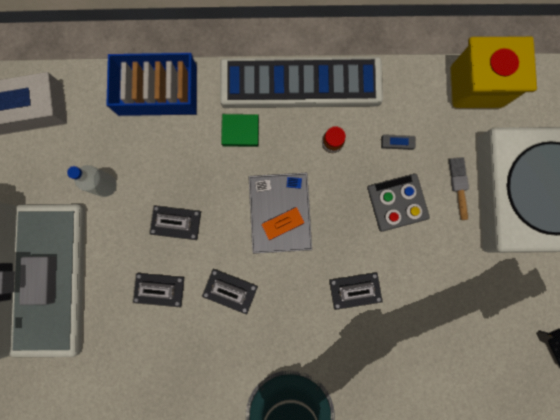

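View pics/side0.png

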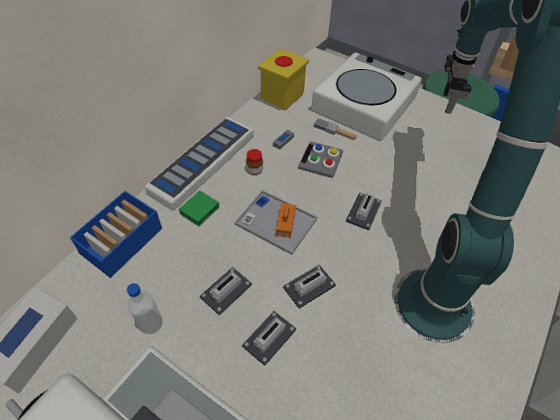

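View pics/wrist0.png

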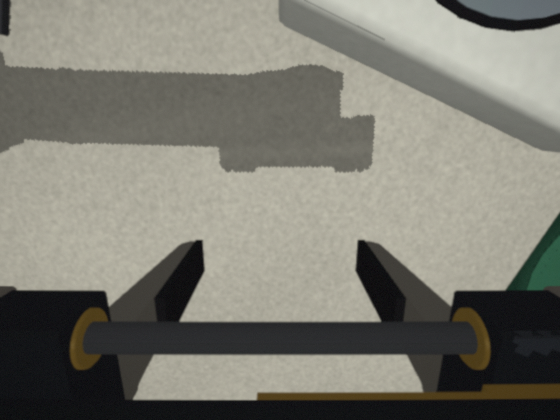

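The top view shows the control pad near (398,202): green (387,197), blue (409,191), red (393,216), yellow (414,211). The guard is at (283,223), and the four holder look-alikes are at (175,222), (158,289), (230,290) and (356,290). The side view agrees. Next I'll compute coarse positions.

```bash
cat > h.py <<'E'
from bench import manip, fingers, readout, get_image
import cv2, numpy as np
from scipy.spatial.transform import Rotation as R
def rays(d,px):
    px=np.atleast_2d(np.float64(px)); K=np.array(d['K'],float)
    n=cv2.undistortPoints(px[:,None],K,np.array([d['k1'],0,0,0.])).reshape(-1,2)
    E=np.array(d['extrinsics']); Rm,t=E[:3,:3],E[:3,3]
    v=np.c_[n,np.ones(len(n))]@Rm
    return -Rm.T@t, v
def onz(d,px,z):
    c,v=rays(d,px); return c+v*((z-c[2])/v[:,2])[:,None]
def proj(d,P):
    E=np.array(d['extrinsics']); r,_=cv2.Rodrigues(E[:3,:3])
    return cv2.projectPoints(np.atleast_2d(np.float64(P)),r,E[:3,3],np.array(d['K'],float),np.array([d['k1'],0,0,0.]))[0].reshape(-1,2)
def tri(obs):
    A=np.zeros((3,3));b=np.zeros(3)
    for d,p in obs:
        c,v=rays(d,p); v=v[0]/np.linalg.norm(v[0]); M=np.eye(3)-np.outer(v,v); A+=M;b+=M@c
    return np.linalg.solve(A,b)
def blobs(img,lo,hi,amin=20,roi=None):
    hsv=cv2.cvtColor(img,cv2.COLOR_BGR2HSV); m=cv2.inRange(hsv,np.array(lo),np.array(hi))
    if roi: 
        q=np.zeros_like(m);x0,y0,x1,y1=roi;q[y0:y1,x0:x1]=m[y0:y1,x0:x1];m=q
    n,l,s,c=cv2.connectedComponentsWithStats(m)
    return [(c[i],s[i,4],l==i) for i in range(1,n) if s[i,4]>=amin]
def q_down(yaw):
    "tool z down, tool y (jaw) axis at world angle yaw"
    y=np.array([np.cos(yaw),np.sin(yaw),0]);z=np.array([0,0,-1.]);x=np.cross(y,z)
    q=R.from_matrix(np.c_[x,y,z]).as_quat(); return [q[3],q[0],q[1],q[2]]
COL=dict(yellow=((20,100,90),(35,255,255)),blue=((100,120,60),(128,255,255)),red=((0,150,90),(6,255,255)),green=((45,100,50),(80,255,255)),orange=((7,150,90),(17,255,255)))
E
python3 - <<'E'
from h import *
d=get_image('top');s=get_image('side')
for c in('yellow','blue','red','green'):
    bt=blobs(d['pixels'],*COL[c],amin=20,roi=(365,175,432,232)); bs=blobs(s['pixels'],*COL[c],amin=8,roi=(298,140,345,180))
    print(c,[(b[0].round(1),b[1],onz(d,b[0],.04).round(4)) for b in bt],[(b[0].round(1),b[1],onz(s,b[0],.04).round(4)) for b in bs])
for b in blobs(d['pixels'],*COL['orange'],amin=100):
    print('or',b[0],b[1],cv2.minAreaRect(np.argwhere(b[2])[:,::-1].astype(np.float32)),onz(d,b[0],.045))
for p in((175,222),(158,289),(230,290),(356,290)):
    P=onz(d,p,.05)[0];print(p,P,np.hypot(P[0],P[1]))
c=[1]
big=cv2.resize(d['pixels'][160:320,120:440],None,fx=2.5,fy=2.5,interpolation=cv2.INTER_CUBIC);cv2.imwrite('pics/topz.png',big)
E
```

```text
yellow [(array([414.6, 210.8]), np.int32(77), array([[ 0.5291, -0.3329,  0.04  ]]))] [(array([333.1, 150.4]), np.int32(36), array([[ 0.5303, -0.3347,  0.04  ]]))]
blue [(array([408.8, 190.9]), np.int32(60), array([[ 0.5818, -0.3193,  0.04  ]]))] [(array([318.5, 146.6]), np.int32(31), array([[ 0.5829, -0.3206,  0.04  ]]))]
red [(array([393.5, 216.4]), np.int32(57), array([[ 0.5147, -0.2767,  0.04  ]]))] [(array([328.7, 161.2]), np.int32(30), array([[ 0.5162, -0.2781,  0.04  ]]))]
green [(array([387.8, 196.4]), np.int32(57), array([[ 0.5677, -0.2636,  0.04  ]]))] [(array([313.7, 157.2]), np.int32(30), array([[ 0.5686, -0.2644,  0.04  ]]))]
or [134.5323741   80.79136691] 139 ((134.5, 80.5), (35.0, 3.0), 90.0) [[0.88998833 0.41188221 0.045     ]]
or [157.26086957  80.02898551] 138 ((157.278076171875, 80.49178314208984), (3.849212646484375, 35.08705520629883), 2.12109637260437) [[0.89114208 0.34998973 0.045     ]]
or [180.18253968  79.01587302] 126 ((180.19284057617188, 79.52235412597656), (3.4498183727264404, 35.078529357910156), 1.8476102352142334) [[0.8930278  0.28771593 0.045     ]]
or [462.15328467 205.00729927] 137 ((462.0799865722656, 204.55999755859375), (27.435747146606445, 5.091169357299805), 81.8698959350586) [[ 0.54255125 -0.4569329   0.045     ]]
or [282.41354467 223.19308357] 694 ((282.4000244140625, 223.3000030517578), (17.88854217529297, 38.9075813293457), 63.43495178222656) [[0.49938798 0.01507445 0.045     ]]
(175, 222) [0.50483445 0.29552723 0.05      ] 0.5849736420100036
(158, 289) [0.33194833 0.3376299  0.05      ] 0.47348035630998186
(230, 290) [0.32805286 0.1516186  0.05      ] 0.3613957403669128
(356, 290) [ 0.32524199 -0.17211073  0.05      ] 0.36797344674411886
```

View pics/topz.png

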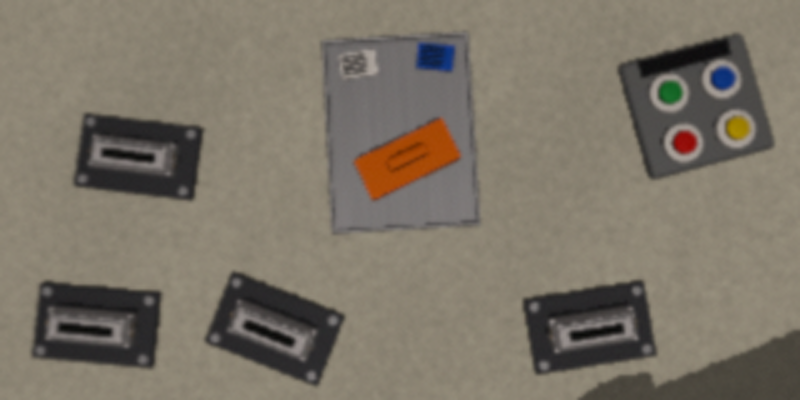

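Coarse fixes from the two views agree to 1–2 mm. The holder meant is the one at (175,222), which is 0.585 m from the base. Next: close the fingers and go to the yellow key, taking a wrist check on the way.

```bash
python3 - <<'E'
from h import *
s=readout.observe(); q=s['ee_rot']; Rm=R.from_quat(q[[1,2,3,0]]).as_matrix(); yaw=np.arctan2(Rm[1,1],Rm[0,1]); print('yaw',yaw)
for y in (yaw,yaw+.4,-1.3,-1.57,-1.8):
    print(y,[manip.solve_ik([.5297,-.3337,z],q_down(y)) is not None for z in(.12,.034)])
fingers.command_gripper(0.0)
manip.move_to([.5297,-.3337,.12],q_down(yaw))
s=readout.observe();print(s['time_s'],s['tcp_pos'],s['force'],s['grip_width'],s['joints'])
d=get_image('wrist');cv2.imwrite('pics/w1.png',d['pixels'])
for c in('yellow','blue','red','green'):
    print(c,[(b[0].round(1),b[1],onz(d,b[0],.04).round(4)) for b in blobs(d['pixels'],*COL[c],amin=100)])
E
```

```text
yaw -1.1670389488525599
-1.1670389488525599 [True, True]
-0.7670389488525599 [True, True]
-1.3 [True, True]
-1.57 [True, True]
-1.8 [True, True]
3.0333 [ 0.52876589 -0.33566229  0.12022059] [-0.23009654 -0.55904957  0.09700505] 0.0004626545273740203 [ 0.59392876  0.49300244 -0.11035179  1.70855183  0.06578858  0.94325272
 -0.71162744]
yellow [(array([280.5, 201.2]), np.int32(525), array([[ 0.5342, -0.3356,  0.04  ]])), (array([264.8, 339.6]), np.int32(244), array([[ 0.3817, -0.3814,  0.04  ]])), (array([294.4, 338.8]), np.int32(225), array([[ 0.3955, -0.4112,  0.04  ]])), (array([270. , 393.8]), np.int32(2772), array([[ 0.314 , -0.4156,  0.04  ]]))]
blue [(array([348.7,   3.1]), np.int32(128), array([[ 0.7104, -0.3216,  0.04  ]])), (array([289.6, 144.9]), np.int32(532), array([[ 0.5865, -0.3224,  0.04  ]]))]
red [(array([221.8, 192.4]), np.int32(500), array([[ 0.5202, -0.2804,  0.04  ]]))]
green [(array([227.7, 135.3]), np.int32(549), array([[ 0.5724, -0.2671,  0.04  ]]))]
```

View pics/w1.png

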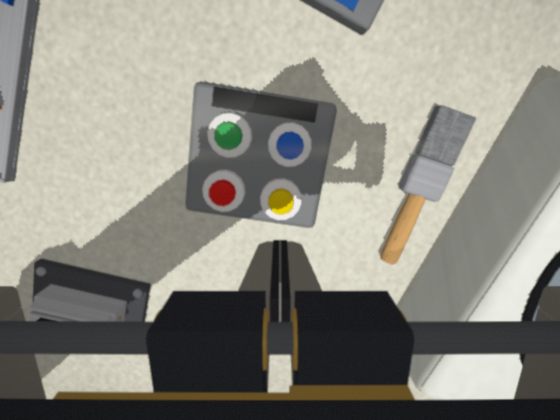

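The wrist view shows yellow at (280,201), blue (290,145), red (222,192) and green (228,135). These fixes are 1–4 mm from the fixed cameras. I'll press yellow in the middle of these estimates and watch the force.

```bash
python3 - <<'E'
from h import *
p=np.array([.531,-.3345])
yaw=-1.167
manip.move_l([*p,.048],velocity=.15)
s=readout.observe();print(s['time_s'],s['tcp_pos'],s['force'])
for z in (.040,.037,.0345,.033):
    manip.move_l([*p,z],velocity=.05); s=readout.observe();print(z,s['time_s'],s['tcp_pos'].round(4),s['force'].round(2))
manip.wait(.1);s=readout.observe();print(s['time_s'],s['tcp_pos'].round(4),s['force'].round(2))
E
```

```text
3.7167 [ 0.53129338 -0.33509643  0.0484888 ] [0.34097457 0.10562409 0.10053998]
0.04 4.025 [ 0.5311 -0.3345  0.0402] [-0.04  0.46 -0.42]
0.037 4.275 [ 0.5309 -0.3344  0.0369] [-0.24 -0.32  0.33]
0.0345 4.525 [ 0.5309 -0.3344  0.0343] [ 0.93 -0.54  0.34]
0.033 4.775 [ 0.5309 -0.3344  0.0329] [-0.16 -0.44  0.12]
4.875 [ 0.531  -0.3345  0.033 ] [ 0.66 -0.32 -0.27]
```

At z=0.033 I still feel no force. I'll look before going lower.

```bash
python3 - <<'E'
from h import *
a=get_image('side')['pixels'];b=get_image('top')['pixels'];w=get_image('wrist')['pixels']
z=lambda i,x,y,w,h,f:cv2.resize(i[y:y+h,x:x+w],None,fx=f,fy=f,interpolation=cv2.INTER_CUBIC)
cv2.imwrite('pics/p2.png',np.hstack([z(a,280,90,100,100,4),z(b,350,150,100,100,4)]));cv2.imwrite('pics/w2.png',w)
E
```

```text
(no output)
```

View pics/p2.png

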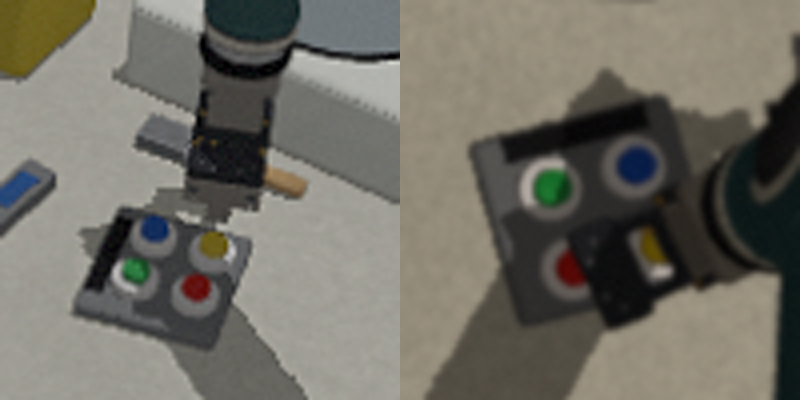

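View pics/w2.png

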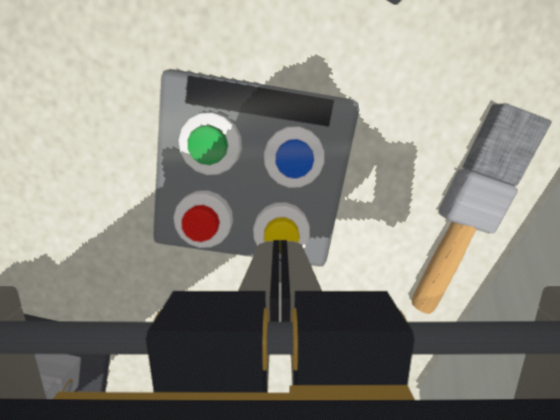

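```bash
python3 - <<'E'
from h import *
s=readout.observe();p=s['tcp_pos']
for n in('side','top','wrist'):
    d=get_image(n); E=np.array(d['extrinsics']); print(n,'tcp px',proj(d,p).round(1),'cam',(-E[:3,:3].T@E[:3,3]).round(4), 'key',proj(d,[.531,-.3345,.04]).round(1))
print(p,R.from_quat(s['ee_rot'][[1,2,3,0]]).as_matrix().round(4))
t=get_image('wrist')
G=onz(t,(207,144),.04);B=onz(t,(294,158),.04);print('spacing now',np.linalg.norm(G-B),G,B,onz(t,(201,222),.04))
a=get_image('side');print([onz(a,(334.5,141),z).round(4) for z in(.033,.045,.06)])
E
```

```text
side tcp px [[332.7 151.7]] cam [0.0893 0.7031 1.092 ] key [[333.  150.3]]
top tcp px [[414.5 210.3]] cam [0.4108 0.0179 1.2617] key [[415.2 210. ]]
wrist tcp px [[278.  235.5]] cam [ 0.6035 -0.3051  0.2405] key [[277.9 239.1]]
[ 0.531036   -0.3345264   0.03305663] [[ 9.196e-01  3.929e-01  1.000e-04]
 [ 3.929e-01 -9.196e-01 -1.000e-04]
 [ 0.000e+00  1.000e-04 -1.000e+00]]
spacing now 0.05651271471428704 [[ 0.57301434 -0.26735141  0.04      ]] [[ 0.58670861 -0.32217982  0.04      ]] [[ 0.52177811 -0.28106751  0.04      ]]
[array([[ 0.5538, -0.3878,  0.033 ]]), array([[ 0.5485, -0.3755,  0.045 ]]), array([[ 0.5419, -0.36  ,  0.06  ]])]
```

```bash
python3 - <<'E'
from h import *
a=get_image('side')['pixels']
cv2.imwrite('pics/s3.png',cv2.resize(a[90:170,290:390],None,fx=7,fy=7,interpolation=cv2.INTER_NEAREST))
w=get_image('wrist')['pixels'];cv2.imwrite('pics/w3.png',cv2.resize(w[180:300,200:360],None,fx=5,fy=5,interpolation=cv2.INTER_NEAREST))
E
```

```text
(no output)
```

View pics/s3.png

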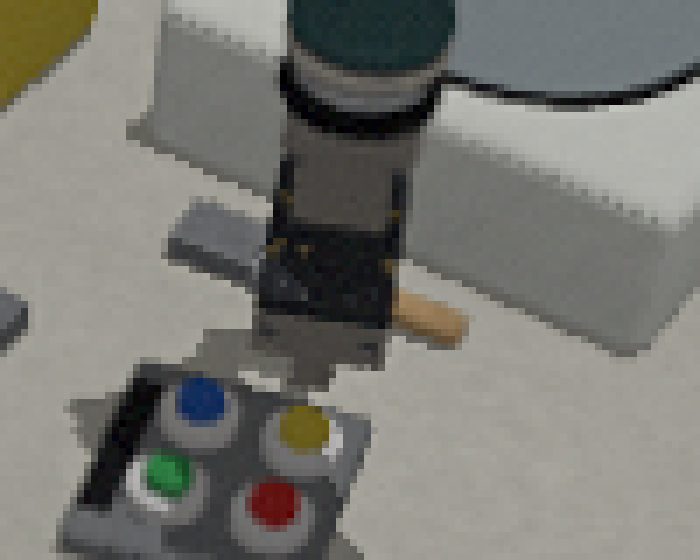

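View pics/w3.png

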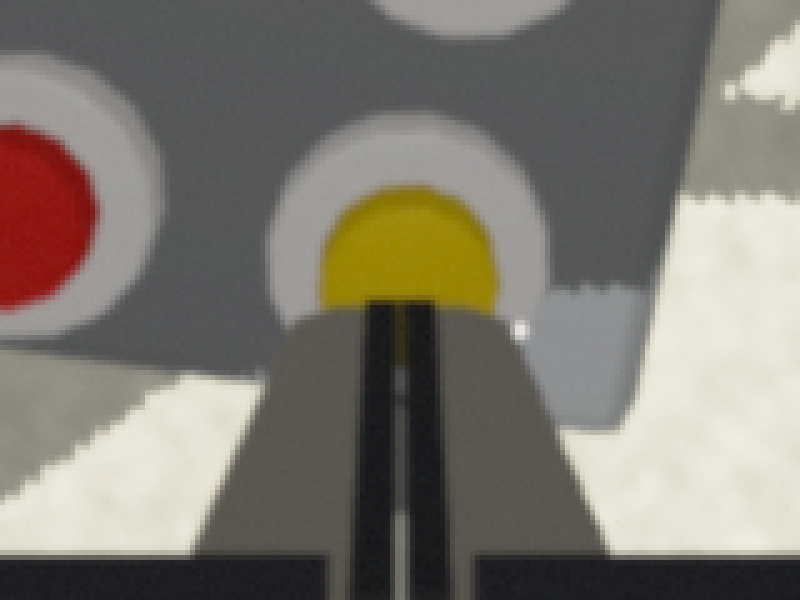

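```bash
python3 - <<'E'
from h import *
a=get_image('side');w=get_image('wrist')
for p in((334,140),(336,142),(336,144)):
  for k in((280,240),(280,244)):
    P=tri([(a,p),(w,k)]);print(p,k,P.round(4),proj(a,P)-p,proj(w,P)-k)
P=readout.observe()['tcp_pos']
for z in(0,.01,.02,.03,.04): print(z,proj(a,P+[0,0,z]).round(1),proj(w,P+[0,0,z]).round(1))
# yellow now vs. before
print([(b[0],b[1]) for b in blobs(a['pixels'],*COL['yellow'],amin=8,roi=(298,140,345,180))])
print(readout.observe()['joints'],readout.observe()['joint_efforts'])
E
```

```text
(334, 140) (280, 240) [ 0.5402 -0.3345  0.0814] [[-1.90400067  0.65477375]] [[ 3.87248658 11.89597138]]
(334, 140) (280, 244) [ 0.5392 -0.3346  0.0822] [[-1.60719366  0.58056517]] [[ 3.39008766 10.09979531]]
(336, 142) (280, 240) [ 0.5349 -0.3375  0.0717] [[-2.49568076  0.84955031]] [[ 4.73344604 14.72414066]]
(336, 142) (280, 244) [ 0.5338 -0.3376  0.0725] [[-2.17808608  0.77931443]] [[ 4.28623794 12.92101786]]
(336, 144) (280, 240) [ 0.5328 -0.338   0.0634] [[-2.18832773  0.74631918]] [[ 4.004018   12.37745025]]
(336, 144) (280, 244) [ 0.5317 -0.3382  0.0643] [[-1.85971198  0.66668927]] [[ 3.53158564 10.57859122]]
0 [[332.7 151.8]] [[278.  235.5]]
0.01 [[333.1 149.7]] [[277.9 240.6]]
0.02 [[333.4 147.7]] [[277.8 246.3]]
0.03 [[333.7 145.6]] [[277.7 252.5]]
0.04 [[334.1 143.5]] [[277.6 259.3]]
[(array([332.91666667, 150.77777778]), np.int32(36))]
[ 0.58475626  0.60532206 -0.10268443  1.75473685  0.08255111  0.78568792
 -0.72523987] [ 1.30474255e-03 -5.44226182e+01 -1.42530654e+00 -1.96398783e+01
 -3.86218715e-02 -3.86228983e-02  3.82715768e-05]
```

The wrist view shows the key still short of the tips: key centre near row 231, tips at row 241. The side view shows the tips at about (335,142), above the key. So the true tip is probably some 15–25 mm higher than reported. I'll make a guarded descent by force.

```bash
python3 - <<'E'
from h import *
p=np.array([.531,-.3345]); z=.033
while z>.004:
    z-=.002; manip.move_l([*p,z],velocity=.04); s=readout.observe();f=s['force']
    print(round(z,4),round(s['time_s'],2),s['tcp_pos'].round(4),f.round(2))
    if f[2]>1.2 : break
E
```

```text
0.031 5.72 [ 0.5309 -0.3344  0.0308] [ 0.05  0.39 -0.11]
0.029 5.97 [ 0.5309 -0.3345  0.0288] [ 0.5  -0.41 -0.06]
0.027 6.22 [ 0.5309 -0.3344  0.0268] [-0.59 -0.72  0.45]
0.025 6.47 [ 0.5309 -0.3344  0.0248] [-0.12  0.29  0.03]
0.023 6.72 [ 0.5309 -0.3344  0.0228] [ 0.26 -1.02  0.35]
0.021 6.97 [ 0.5309 -0.3344  0.0208] [0.   0.76 0.16]
0.019 7.22 [ 0.5309 -0.3344  0.0188] [-0.17  0.32 -0.53]
0.017 7.47 [ 0.5309 -0.3345  0.0168] [ 1.58 -0.15 -0.19]
0.015 7.72 [ 0.5309 -0.3344  0.0148] [-0.27 -0.08  0.31]
0.013 7.97 [ 0.5309 -0.3344  0.0128] [ 0.64 -0.41 -0.3 ]
0.011 8.22 [ 0.5309 -0.3344  0.0108] [-0.02  0.22 -0.33]
0.009 8.47 [ 0.5309 -0.3344  0.0088] [-0.1   0.27 -0.23]
0.007 8.72 [ 0.5309 -0.3345  0.0068] [-0.61 -0.77  0.54]
0.005 8.97 [ 0.5309 -0.3345  0.0048] [-0.06 -0.07 -0.77]
0.003 9.22 [ 0.5313 -0.3347  0.0032] [ 0.15 -0.66  1.06]
```

```bash
python3 - <<'E'
from h import *
s=readout.observe();print(s['force'],s['tcp_pos'])
a=get_image('side')['pixels']
w=get_image('wrist')['pixels']
cv2.imwrite('pics/s4.png',np.hstack([cv2.resize(a[90:170,290:370],(400,400),interpolation=cv2.INTER_CUBIC),cv2.resize(w[140:300,200:360],(400,400),interpolation=cv2.INTER_CUBIC)]))
E
```

```text
[ 0.14539472 -0.66302621  1.05720352] [ 0.53129403 -0.3347159   0.0031785 ]
```

View pics/s4.png

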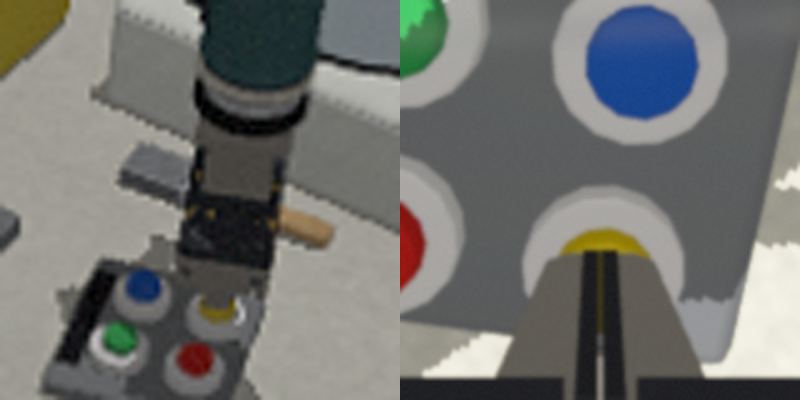

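The tips have now reached the key face: z lag changed, force about 1 N, and the view shows contact. So the real fingertips sit about 37 mm behind the reported TCP. I'll press down by force from here.

```bash
python3 - <<'E'
from h import *
p=np.array([.532,-.3345])
for z in(0.000,-.0025,-.0045,-.006):
    manip.move_l([*p,z],velocity=.04); s=readout.observe();f=s['force']
    print(round(z,4),round(s['time_s'],2),s['tcp_pos'].round(4),f.round(2))
    if f[2]>6 : break
a=get_image('side')['pixels'];w=get_image('wrist')['pixels']
cv2.imwrite('pics/s5.png',np.hstack([cv2.resize(a[90:170,290:370],(400,400),interpolation=cv2.INTER_CUBIC),cv2.resize(w[140:300,200:360],(400,400),interpolation=cv2.INTER_CUBIC)]))
E
```

```text
0.0 9.57 [ 0.532  -0.3348  0.    ] [-0.43 -0.21  3.53]
-0.0025 9.82 [ 0.532  -0.3348 -0.0023] [-0.58 -1.35  4.06]
-0.0045 10.07 [ 0.5321 -0.3349 -0.0027] [-4.2   0.88 15.34]
```

View pics/s5.png

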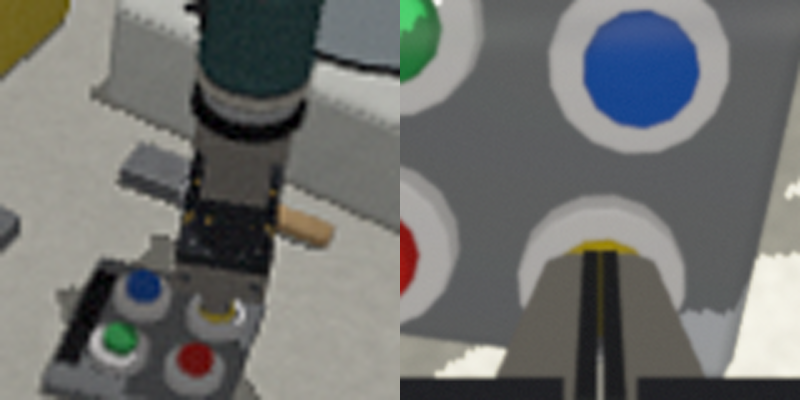

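Yellow bottomed out at reported z −0.0027 (15 N after the 5 N spring). Now blue and red the same way.

```bash
python3 - <<'E'
from h import *
manip.move_l([.532,-.3345,.02],velocity=.15)
for n,p in(('blue',(.5845,-.3212)),('red',(.518,-.2785))):
    manip.move_l([*p,.02],velocity=.2); s=readout.observe(); print(n,s['tcp_pos'].round(4),s['force'].round(2))
    manip.move_l([*p,.005],velocity=.1)
    for z in(0.0,-.002,-.004):
        manip.move_l([*p,z],velocity=.04); s=readout.observe();f=s['force'];print(z,round(s['time_s'],2),s['tcp_pos'].round(4),f.round(2))
    manip.wait(.1)
    w=get_image('wrist')['pixels'];a=get_image('side')['pixels'];cv2.imwrite(f'pics/k_{n}.png',np.hstack([cv2.resize(a[90:190,280:380],(400,400),interpolation=cv2.INTER_CUBIC),cv2.resize(w[140:300,200:360],(400,400),interpolation=cv2.INTER_CUBIC)]))
    manip.move_l([*p,.02],velocity=.15)
s=readout.observe();print(s['time_s'])
E
```

```text
blue [ 0.584  -0.32    0.0182] [ 0.13 -0.03  0.24]
0.0 11.48 [ 5.844e-01 -3.219e-01  4.000e-04] [-0.85 -0.57  1.87]
-0.002 11.73 [ 0.5845 -0.3219 -0.0016] [-1.39 -2.75  3.79]
-0.004 11.98 [ 0.5845 -0.3219 -0.0026] [-3.37 -0.3  11.08]
red [ 0.5187 -0.2788  0.0198] [0.46 0.46 0.05]
0.0 13.61 [ 5.188e-01 -2.790e-01  4.000e-04] [ 0.62 -0.28  2.99]
-0.002 13.86 [ 0.5188 -0.279  -0.0015] [ 1.46 -0.57  4.2 ]
-0.004 14.11 [ 0.5189 -0.279  -0.0026] [ 0.29  0.82 10.51]
14.6167
```

View pics/k_blue.png

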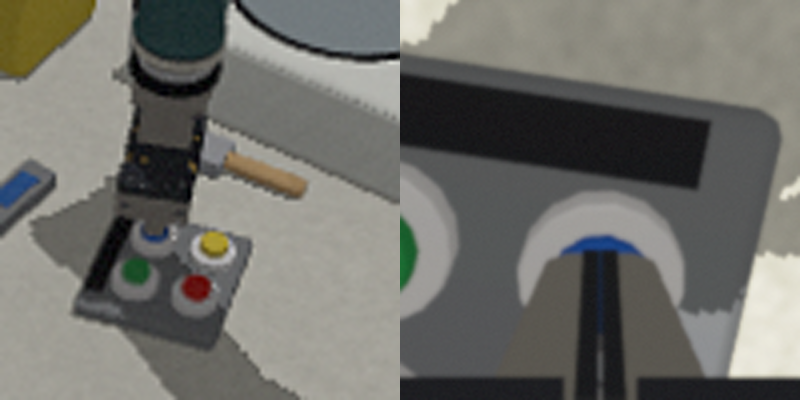

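View pics/k_red.png

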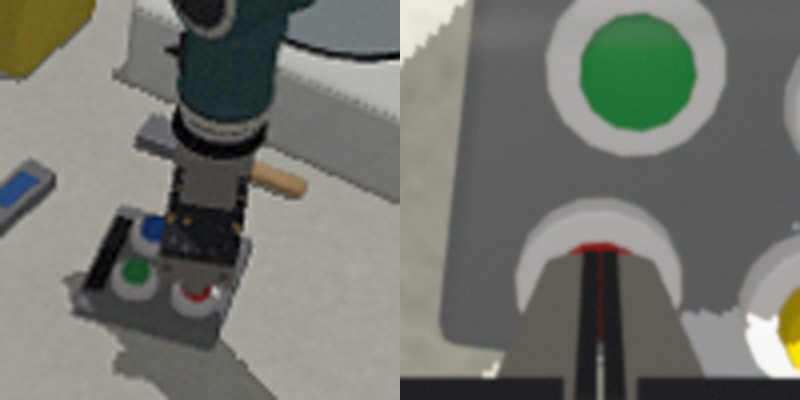

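All three keys reached their stops at about −0.0026, and in the pictures the neighbouring keys look up. Next, wrist views over the guard and the holder, with the jaws roughly in grasp alignment.

```bash
python3 - <<'E'
from h import *
p=np.array([.499,.015])
for psi in(.464,.464-np.pi):
    for P,y in(((.499,.015,.1),psi),((.499,.015,.0),psi),((.505,.2955,.03),psi-.55)):
        j=manip.solve_ik(list(P),q_down(y));print(psi,P,None if j is None else np.round(j,2))
E
```

```text
0.464 (0.499, 0.015, 0.1) [ 0.4   0.39 -0.6   2.    0.3   0.83  0.1 ]
0.464 (0.499, 0.015, 0.0) [ 0.32  0.55 -0.5   2.06  0.44  0.63 -0.03]
0.464 (0.505, 0.2955, 0.03) [-0.25  0.6  -0.44  1.85  0.35  0.77 -0.97]
-2.677592653589793 (0.499, 0.015, 0.1) [-0.28  0.32  0.21  2.05 -0.09  0.79 -2.69]
-2.677592653589793 (0.499, 0.015, 0.0) [-0.3   0.5   0.25  2.1  -0.22  0.57 -2.58]
-2.677592653589793 (0.505, 0.2955, 0.03) [-1.44  1.05  1.34  1.92 -1.13  1.2  -2.89]
```

```bash
cat >> h.py <<'E'
def tx(yaw): return np.array([-(-np.sin(yaw))*-1, np.cos(yaw)])  # tool x in world xy: (-sin, cos)
E
python3 - <<'E'
from h import *
psi=.464
manip.move_l([.518,-.2785,.08],velocity=.25)
t=np.array([.499,.015])-.03*tx(psi)
manip.move_to([*t,.10],q_down(psi))
fingers.command_gripper(.03)
s=readout.observe();print(s['time_s'],s['tcp_pos'],s['grip_width'])
d=get_image('wrist');cv2.imwrite('pics/w6.png',d['pixels'])
E
```

```text
16.65 [ 0.51243757 -0.01187191  0.100021  ] 0.029973940655771997
```

View pics/w6.png

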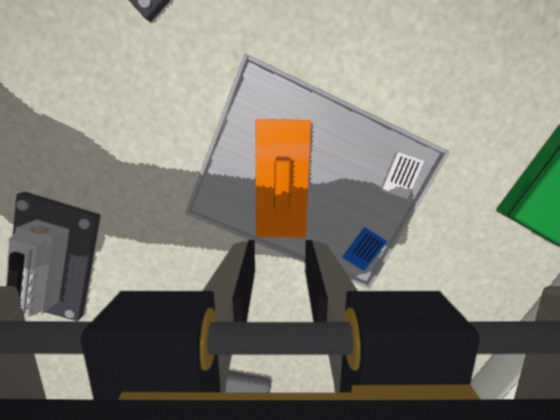

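```bash
python3 - <<'E'
from h import *
d=get_image('wrist');np.savez('w6.npz',**{k:np.array(v) for k,v in d.items()})
cv2.imwrite('pics/w6z.png',cv2.resize(d['pixels'][100:250,200:360],None,fx=5,fy=4,interpolation=cv2.INTER_NEAREST)[:600])
E
```

```text
(no output)
```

View pics/w6z.png

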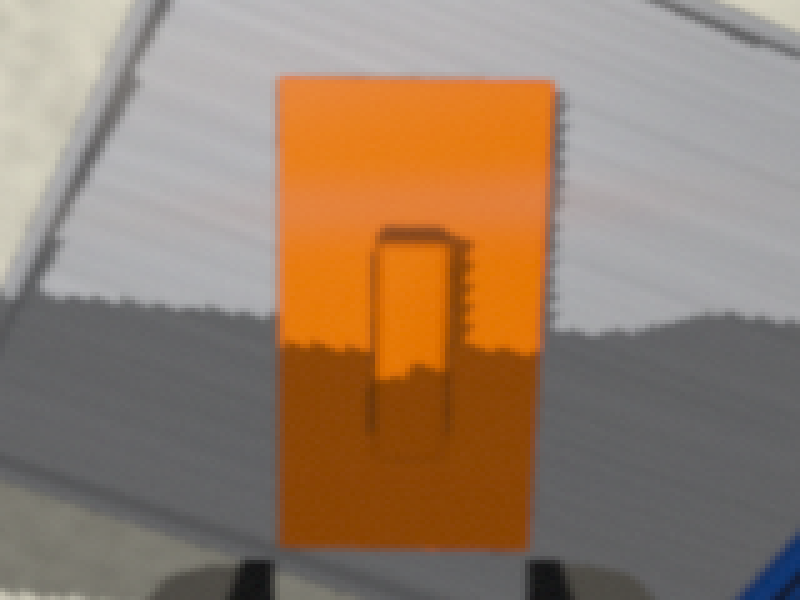

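```bash
python3 - <<'E'
from h import *
d=dict(np.load('w6.npz')); d['k1']=float(d['k1'])
C=[(255.4,119.25),(310.6,120.25),(305.6,237),(256,237)]
for z in(.040,.043,.046):
    P=onz(d,C,z)[:,:2]; e=[np.linalg.norm(P[i]-P[(i+1)%4]) for i in range(4)]
    u=(P[0]+P[1])/2-(P[2]+P[3])/2; print(z,'ctr',P.mean(0),'edges',np.round(e,4),'long',np.degrees(np.arctan2(u[1],u[0])),
     [np.degrees(np.arctan2(*(P[a]-P[b])[::-1])) for a,b in((0,3),(1,2),(1,0),(2,3))])
# ridge top corners
Rr=[(274.8,160.2),(289.8,160.5),(290,214),(274.5,214)]
P=onz(d,Rr,.072)[:,:2];print('ridge',P.mean(0),[np.linalg.norm(P[i]-P[(i+1)%4]).round(4) for i in range(4)])
t=get_image('top');s=get_image('side')
for n,i,z in(('top',t,.045),('side',s,.045)):
    for b in blobs(i['pixels'],*COL['orange'],amin=100):
        if n=='side' or abs(b[0][0]-283)<10: print(n,b[0],b[1],onz(i,b[0],z))
E=d['extrinsics'];print('cam',-E[:3,:3].T@E[:3,3])
E
```

```text
0.04 ctr [0.50411405 0.01230631] edges [0.0462 0.1042 0.046  0.105 ] long 115.58919493315638 [np.float64(115.62871161353223), np.float64(115.54938020662301), np.float64(25.551258642050374), np.float64(26.528977511079756)]
0.043 ctr [0.50384187 0.0127977 ] edges [0.0457 0.103  0.0455 0.1038] long 115.58919493315638 [np.float64(115.62871161353223), np.float64(115.54938020662298), np.float64(25.55125864205037), np.float64(26.528977511079766)]
0.046 ctr [0.50356968 0.01328908] edges [0.0451 0.1018 0.045  0.1026] long 115.58919493315638 [np.float64(115.6287116135322), np.float64(115.54938020662301), np.float64(25.551258642050435), np.float64(26.5289775110798)]
ridge [0.50378049 0.01316677] [np.float64(0.0114), np.float64(0.0426), np.float64(0.0124), np.float64(0.0428)]
side [285.39823009 219.11283186] 452 [[0.49685212 0.02180154 0.045     ]]
cam [0.47984964 0.05611116 0.30743795]
```

The guard's flat top measures 46×104 mm as it should. Its centre is (0.504,0.013), with the jaw axis at 25.75°. Before grasping I'll take the same kind of wrist look at the holder, so both share the same camera bias.

```bash
python3 - <<'E'
from h import *
psi=-.10
t=np.array([.507,.2955])-.03*tx(psi)
manip.move_to([*t,.10],q_down(psi))
s=readout.observe();print(s['time_s'],s['tcp_pos'],s['grip_width'])
d=get_image('wrist');cv2.imwrite('pics/w7.png',d['pixels']);np.savez('w7.npz',**{k:np.array(v) for k,v in d.items()})
cv2.imwrite('pics/w7z.png',cv2.resize(d['pixels'][90:250,190:370],None,fx=4.4,fy=3.75,interpolation=cv2.INTER_NEAREST))
E
```

```text
17.925 [0.50442723 0.26425063 0.09977633] 0.02998264612685047
```

View pics/w7.png

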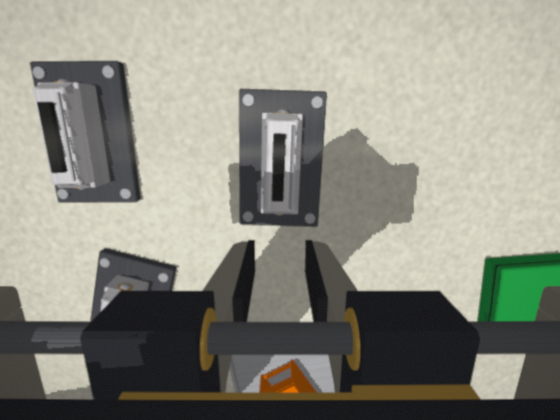

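View pics/w7z.png

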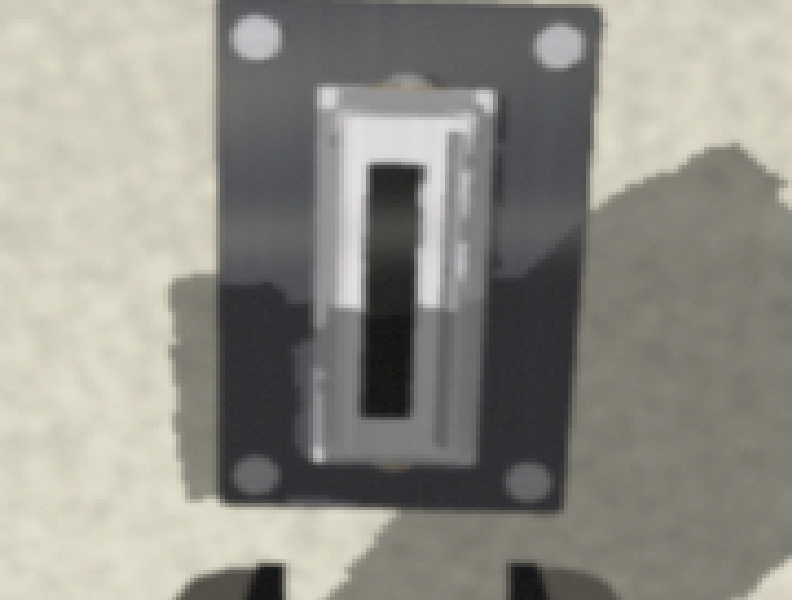

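```bash
python3 - <<'E'
from h import *
d=dict(np.load('w7.npz')); d['k1']=float(d['k1'])
E=d['extrinsics'];print('cam',-E[:3,:3].T@E[:3,3])
cv=lambda L:[(x/4.4+190-.5+.5/4.4,y/3.75+90-.5+.5/3.75) for x,y in L]
for n,L,z in(('plate',[(219,2),(602,10),(563,510),(219,503)],.012),('bolts',[(256,37),(560,46),(528,482),(257,475)],.0135),('block37',[(318,88),(495,88),(477,465),(312,462)],.037),('pad',[(370,165),(425,165),(410,417),(362,415)],.056)):
    P=onz(d,cv(L),z)[:,:2]; e=[np.linalg.norm(P[i]-P[(i+1)%4]).round(4) for i in range(4)]
    print(n,P.mean(0).round(4),np.array(e).tolist(),[np.degrees(np.arctan2(*(P[a]-P[b])[::-1])).round(2) for a,b in((0,3),(1,2),(1,0),(2,3))])
t=get_image('top')
E
```

```text
cam [0.51400262 0.34015346 0.30710678]
plate [0.5113 0.3038] [0.0785, 0.127, 0.0792, 0.1268] [np.float64(82.17), np.float64(82.48), np.float64(-7.12), np.float64(-7.26)]
bolts [0.5112 0.3039] [0.0625, 0.1103, 0.0617, 0.1104] [np.float64(82.71), np.float64(82.28), np.float64(-7.69), np.float64(-7.63)]
block37 [0.5112 0.3038] [0.0338, 0.0882, 0.0344, 0.0874] [np.float64(82.48), np.float64(82.88), np.float64(-5.81), np.float64(-7.09)]
pad [0.5095 0.3043] [0.0099, 0.0551, 0.0092, 0.0546] [np.float64(82.28), np.float64(81.53), np.float64(-5.81), np.float64(-8.7)]
```

The holder measures correctly: plate 79×127, block 34×88. Centre is (0.5112,0.3038), long axis 82.5°. Now to grasp the guard, finding its flat top by touch.

```bash
python3 - <<'E'
from h import *
G=np.array([.5039,.0128]); psi=np.radians(25.75)
yt=np.array([np.cos(psi),np.sin(psi)]); T=G-.0012*yt
manip.move_to([*T,.06],q_down(psi))
s=readout.observe();print(s['time_s'],s['tcp_pos'],T,s['force'].round(2))
manip.move_l([*T,.014],velocity=.1)
z=.014
while z>-.002:
    z-=.0015; manip.move_l([*T,z],velocity=.04); s=readout.observe();f=s['force'];print(round(z,4),round(s['time_s'],2),s['tcp_pos'].round(4),f.round(2))
    if f[2]>2.2: break
d=get_image('wrist');cv2.imwrite('pics/w8.png',np.hstack([cv2.resize(d['pixels'],(450,338)),cv2.resize(get_image('side')['pixels'][150:270,220:340],(338,338))]))
E
```

```text
19.0333 [0.50331477 0.01280917 0.06035792] [0.50281916 0.01227867] [ 0.16 -0.64 -0.3 ]
0.0125 19.89 [0.5032 0.0123 0.0129] [0.   1.06 0.87]
0.011 20.14 [0.5028 0.0122 0.0111] [ 0.21 -0.35  0.63]
0.0095 20.39 [0.5027 0.0122 0.0094] [ 0.27 -0.72  0.43]
0.008 20.64 [0.5027 0.0123 0.0079] [-1.14  0.37  0.76]
0.0065 20.89 [0.503  0.0123 0.0074] [-2.5  -0.58 10.25]
```

View pics/w8.png

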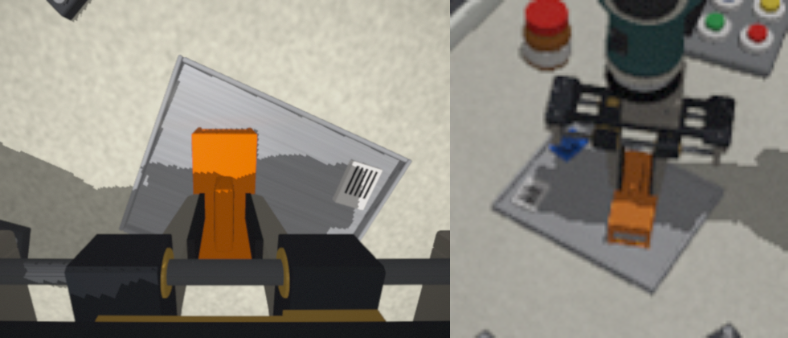

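The fingers straddle the ridge, and the flat top was touched at reported z=0.0075. I'll back off about 1 mm, close and lift.

```bash
python3 - <<'E'
from h import *
s=readout.observe();T=np.array([.50282,.01228])
manip.move_l([*T,.0085],velocity=.04)
fingers.command_gripper(.0)
s=readout.observe();print(s['time_s'],s['grip_width'],s['tcp_pos'].round(4),s['force'].round(2))
manip.move_l([*T,.09],velocity=.12)
manip.wait(.2)
s=readout.observe();print(s['time_s'],s['grip_width'],s['tcp_pos'].round(4),s['force'].round(2),s['torque'].round(2))
d=get_image('wrist');np.savez('w9.npz',**{k:np.array(v) for k,v in d.items()});cv2.imwrite('pics/w9.png',np.hstack([cv2.resize(d['pixels'],(450,338)),cv2.resize(get_image('side')['pixels'][130:270,220:340],(290,338))]))
E
```

```text
21.65 0.011945362770674177 [0.5026 0.0123 0.0083] [ 0.15  0.84 -0.67]
22.675 0.01143005350092446 [0.5022 0.0123 0.0892] [-0.82 -0.38 -0.12] [-0.06 -0.17 -0.  ]
```

View pics/w9.png

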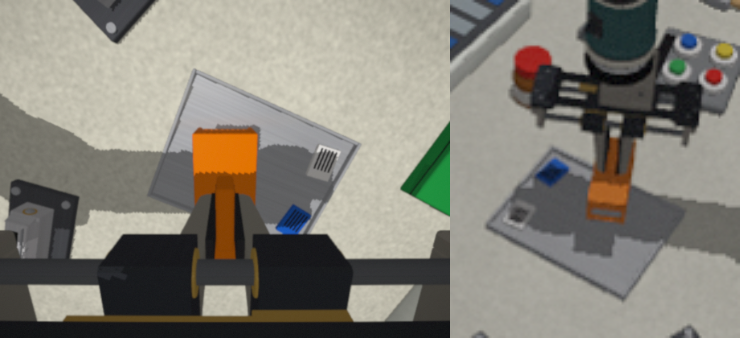

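```bash
python3 - <<'E'
from h import *
d=dict(np.load('w9.npz')); d['k1']=float(d['k1'])
s=readout.observe();p=s['tcp_pos'];Rm=R.from_quat(s['ee_rot'][[1,2,3,0]]).as_matrix();print(Rm.round(3).tolist())
yt=Rm[:2,1];x=Rm[:2,0]
for a,b in((.052,-.023),(.052,.023)):
    P=np.r_[p[:2]+a*x+(b+.0012)*yt,p[2]+.0362];print(proj(d,P).round(1))
for b in blobs(d['pixels'],(5,150,90),(17,255,255),amin=100): 
    ys,xs=np.where(b[2]);print(b[1],xs.min(),xs.max(),ys.min(),[ (xs[ys==r].min(),xs[ys==r].max()) for r in range(ys.min(),ys.min()+8)])
cv2.imwrite('pics/w9z.png',cv2.resize(d['pixels'][140:260,220:340],None,fx=5,fy=5,interpolation=cv2.INTER_NEAREST))
E
```

```text
[[-0.435, 0.901, -0.001], [0.901, 0.435, 0.0], [0.001, -0.001, -1.0]]
[[238.4 166.2]]
[[321.  166.2]]
8311 240 320 159 [(np.int64(309), np.int64(312)), (np.int64(247), np.int64(313)), (np.int64(246), np.int64(314)), (np.int64(245), np.int64(315)), (np.int64(244), np.int64(316)), (np.int64(243), np.int64(317)), (np.int64(242), np.int64(318)), (np.int64(240), np.int64(319))]
```

View pics/w9z.png

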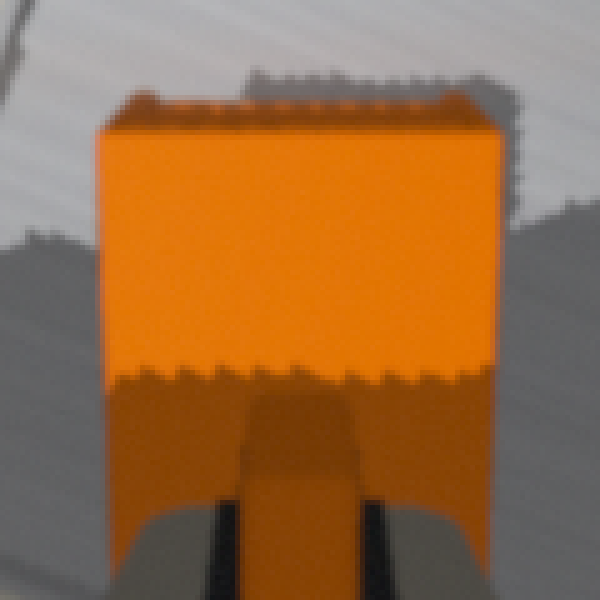

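The held guard sits where predicted: front edge at row 166, columns 239.5–320.5, against a predicted 166 and 238.4–321. So it's level and centred. Now to carry it over the holder.

```bash
python3 - <<'E'
from h import *
H=np.array([.5112,.3038]); psi=np.radians(-7.5)
yt=np.array([np.cos(psi),np.sin(psi)]);T=H-.0012*yt;print(T)
manip.move_to([*T,.10],q_down(psi))
manip.move_l([*T,.065],velocity=.1); manip.wait(.2)
s=readout.observe();print(s['time_s'],s['grip_width'],s['tcp_pos'].round(4),s['force'].round(2),s['torque'].round(2))
d=get_image('wrist')
a=get_image('side')['pixels'];b=get_image('top')['pixels']
cv2.imwrite('pics/w10.png',cv2.resize(d['pixels'][100:260,190:370],None,fx=4,fy=3.6,interpolation=cv2.INTER_NEAREST))
cv2.imwrite('pics/s10.png',np.hstack([cv2.resize(a[220:340,170:290],(400,400),interpolation=cv2.INTER_CUBIC),cv2.resize(b[170:270,130:230],(400,400),interpolation=cv2.INTER_CUBIC)]))
E
```

```text
[0.51001027 0.30395663]
24.6 0.011777362107134176 [0.5105 0.3043 0.0657] [ 0.14  0.03 -0.5 ] [-0.05 -0.07  0.04]
```

View pics/w10.png

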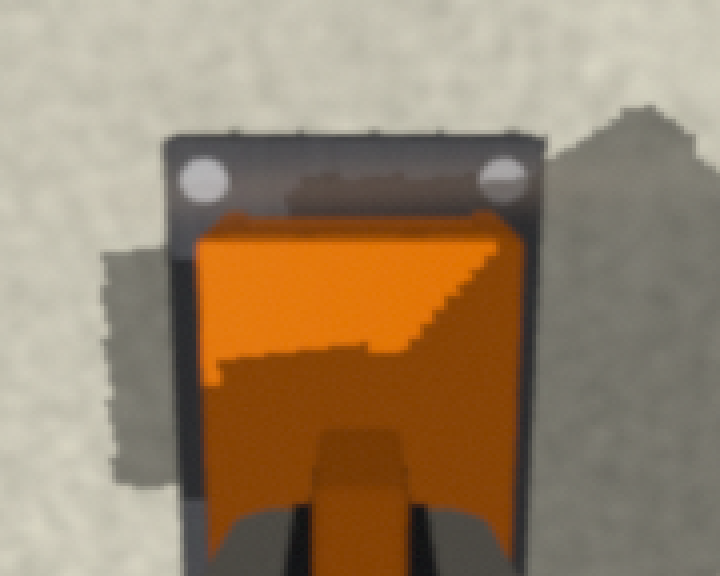

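View pics/s10.png

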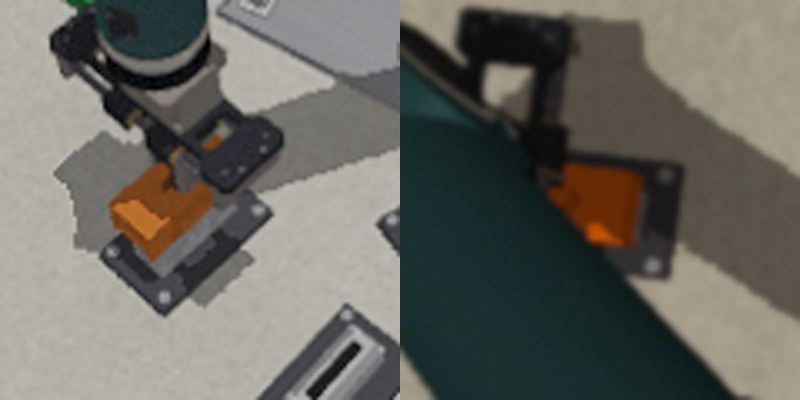

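```bash
python3 - <<'E'
from h import *
d=get_image('wrist')
c=lambda x,y:(x/4+190-.375,y/3.6+100-.36)
B=onz(d,[c(204,180),c(503,180)],.0135)[:,:2]; u=B[1]-B[0]; a=np.arctan2(u[1],u[0]);print('x-ang',np.degrees(a),np.linalg.norm(u))
n=np.array([-np.sin(a),np.cos(a)]); print('H',B.mean(0)-.0552*n)
s=readout.observe();p=s['tcp_pos'];print(p,s['time_s'])
C=onz(d,[c(197,240),c(525,240)],p[2]+.0362)[:,:2];u=C[1]-C[0];a=np.arctan2(u[1],u[0]);n=np.array([-np.sin(a),np.cos(a)]);print('guard',np.degrees(a),np.linalg.norm(u),C.mean(0)-.052*n)
E
```

```text
x-ang -7.537651962107848 0.06219150225927678
H [0.51071144 0.30355878]
[0.5101788  0.30408142 0.06532816] 24.8
guard -7.5386949718196545 0.04572755768789065 [0.51230962 0.30470913]
```

The guard reads about 1.5 mm off the holder on this look, with angles equal to 0.01°. I'll apply part of that correction and go down, watching the forces.

```bash
python3 - <<'E'
from h import *
T=np.array([.5092,.3033])
manip.move_l([*T,.056],velocity=.08)
for z in(.052,.048,.044,.041,.039):
    manip.move_l([*T,z],velocity=.05); s=readout.observe();f=s['force'];print(z,round(s['time_s'],2),s['tcp_pos'].round(4),f.round(2),s['torque'].round(2))
    if abs(f).max()>8: break
d=get_image('wrist')['pixels'];a=get_image('side')['pixels']
cv2.imwrite('pics/s11.png',np.hstack([cv2.resize(a[220:340,170:290],(400,400),interpolation=cv2.INTER_CUBIC),cv2.resize(d[100:260,200:360],(400,400))]))
E
```

```text
0.052 25.32 [0.509  0.3032 0.0517] [-0.36 -0.56 -0.71] [-0.05 -0.05  0.02]
0.048 25.57 [0.509  0.3032 0.0478] [ 0.37  0.12 -0.23] [-0.05 -0.12 -0.  ]
0.044 25.82 [0.509  0.3031 0.0437] [-0.57  0.43 -0.87] [ 0.03 -0.04  0.01]
0.041 26.07 [0.5091 0.3032 0.0408] [ 0.46  0.75 -1.31] [-0.02 -0.1  -0.02]
0.039 26.32 [0.5091 0.3033 0.0389] [ 0.47  0.39 -0.81] [-0.04 -0.03 -0.01]
```

View pics/s11.png

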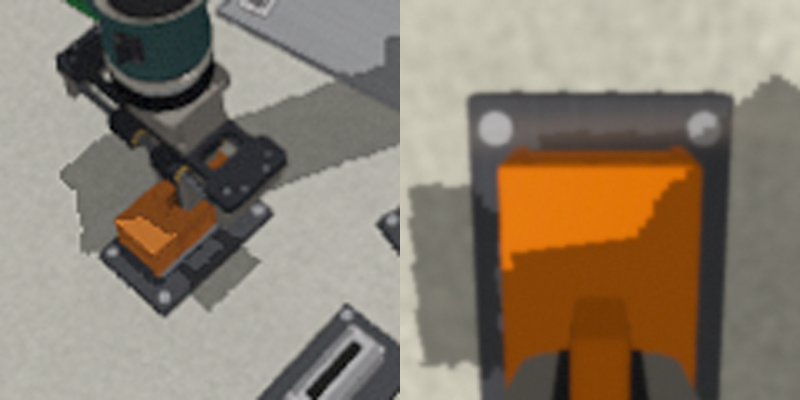

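The guard is over the block with no side force. Now pressing through the catches.

```bash
python3 - <<'E'
from h import *
T=np.array([.5092,.3033]); z=.039
while z>.0235:
    z-=.0015; manip.move_l([*T,z],velocity=.03); s=readout.observe();f=s['force'];print(round(z,4),round(s['time_s'],2),s['tcp_pos'].round(4),f.round(2),s['torque'].round(2),round(s['grip_width'],4))
    if abs(f).max()>30: break
E
```

```text
0.0375 26.67 [0.5092 0.3031 0.0374] [ 0.63  0.09 -0.06] [-0.15 -0.07  0.01] 0.0118
0.036 26.92 [0.5096 0.3031 0.0366] [-0.36 -2.38  5.25] [-0.55  0.16  0.03] 0.0117
0.0345 27.17 [0.5103 0.3032 0.0354] [ 0.37 -2.55  5.75] [-0.53 -0.18  0.08] 0.0114
0.033 27.42 [0.5107 0.3031 0.0338] [ 1.24 -1.07  3.89] [-0.48 -0.53  0.04] 0.0117
0.0315 27.67 [0.5104 0.303  0.0315] [ 4.14 -2.38 -0.76] [-0.4  -1.18  0.05] 0.0116
0.03 27.92 [0.5091 0.3028 0.0288] [ 5.32 -0.43 -8.18] [-0.06 -1.45 -0.05] 0.0116
0.0285 28.17 [0.5075 0.3029 0.0268] [  3.19   0.86 -14.7 ] [ 0.17 -0.9  -0.06] 0.0116
0.027 28.42 [0.5072 0.3031 0.0261] [ -0.13  -0.12 -11.49] [ 0.02  0.07 -0.03] 0.0118
0.0255 28.67 [0.5088 0.3031 0.0257] [-1.97 -1.68 -6.13] [-0.42  0.41 -0.  ] 0.0121
0.024 28.92 [0.5101 0.3037 0.0247] [-0.35 -0.55 -2.78] [-0.24 -0.02 -0.01] 0.012
0.0225 29.17 [0.5102 0.3039 0.0234] [-0.19 -0.85  3.07] [-0.33 -0.06  0.02] 0.0118
```

It snapped in: the force peaked at about 6 N, then dropped and pulled the guard down. At 0.0234 the pad force is starting. Pressing on to about 10 N.

```bash
python3 - <<'E'
from h import *
T=np.array([.5100,.3035]); z=.0225
while z>.017:
    z-=.001; manip.move_l([*T,z],velocity=.03); manip.wait(.15); F=[]
    for _ in range(4): manip.wait(.03); F.append(readout.observe()['force'])
    s=readout.observe();f=np.mean(F,0);print(round(z,4),round(s['time_s'],2),s['tcp_pos'].round(4),f.round(2),s['torque'].round(2),round(s['grip_width'],4))
    if f[2]>9: break
d=get_image('wrist')['pixels'];a=get_image('side')['pixels']
cv2.imwrite('pics/s12.png',np.hstack([cv2.resize(a[220:340,170:290],(400,400),interpolation=cv2.INTER_CUBIC),cv2.resize(d[100:260,200:360],(400,400))]))
E
```

```text
0.0215 29.7 [0.5103 0.3039 0.0223] [-1.89 -1.8   6.52] [-0.5   0.37  0.03] 0.0115
0.0205 30.23 [0.5102 0.3039 0.0216] [-2.24 -2.55  8.54] [-0.6   0.5  -0.02] 0.0117
0.0195 30.77 [0.5103 0.3039 0.0209] [-3.35 -3.03 10.25] [-0.7   0.64  0.01] 0.0121
```

View pics/s12.png

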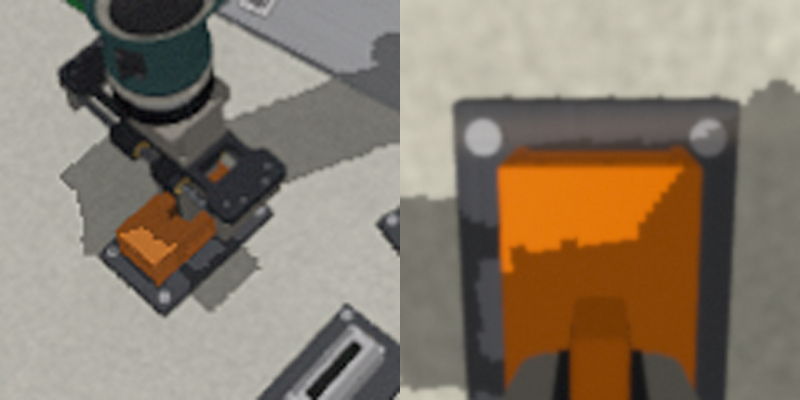

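The pad force slope is about 2.9 N/mm, matching the pad's 3 N/mm. At 10.25 N the pad should be in by about 2.6 mm. One last look at the seat, the keys and the bystanders.

```bash
python3 - <<'E'
from h import *
manip.wait(.5)
F=[readout.observe()['force']]
a=get_image('side');F.append(readout.observe()['force']);s=readout.observe();print(s['time_s'],s['tcp_pos'].round(4),np.mean(F,0).round(2),s['grip_width'])
p=a['pixels']
# guard front-corner height check: compare bottom of guard to plate in side view
cv2.imwrite('pics/s13.png',np.hstack([cv2.resize(p[265:325,190:250],(480,480),interpolation=cv2.INTER_CUBIC),cv2.resize(p[130:200,280:350],(300,480),interpolation=cv2.INTER_CUBIC)]))
cv2.imwrite('pics/s14.png',p)
H=np.array([.5102,.3036]);an=np.radians(82.5);y=np.array([np.cos(an),np.sin(an)]);x=np.array([np.sin(an),-np.cos(an)])
for zt in(.0575,.0615,.068):
    print(zt,[proj(a,np.r_[H+sx*.023*x+.052*y,zt]).round(1).tolist() for sx in(-1,1)])
E
```

```text
31.4167 [0.5103 0.3039 0.0209] [-2.39 -2.66 10.11] 0.011765727377733492
0.0575 [[[215.9, 299.1]], [[204.2, 288.5]]]
0.0615 [[[215.7, 298.4]], [[204.0, 287.8]]]
0.068 [[[215.5, 297.3]], [[203.7, 286.7]]]
```

View pics/s13.png

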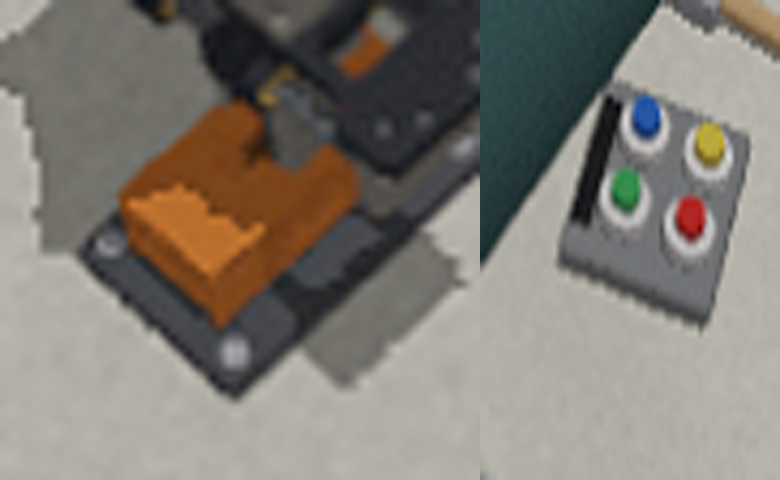

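View pics/s14.png

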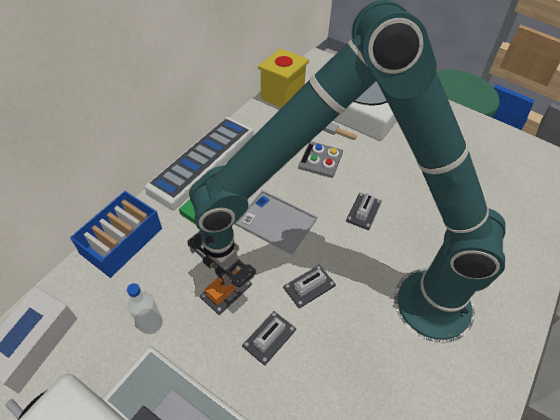

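The side view shows the guard level and low on the base plate at (217,290), all four keys up, and the bystanders I can see in place. The force holds steady at 10.1 N. Handing in.

```bash
python3 -c "
from bench import manip; print(manip.close_job())"
```

```text
the job is handed in; nothing more can be done
None
```

The job is handed in at about 31.4 s of the 58 s allowed. `close_job` gives no verdict, so what follows is my own last checks.

**Keys:** I pressed yellow, then blue, then red. Each reached its stop (10–15 N at a reported height of −2.6 mm) and was let up before the next. The green key was not touched, and all four look up in the last picture.

**Guard:** I gripped it by its ridge, carried it to the farthest holder and lined it up from the wrist camera. Going down, the force rose to about 6 N, dropped sharply and pulled the guard in by about 15 N, which fits the catches snapping. I could not see the spring balls in the windows, so the snap is judged from force and height.

**Final push:** The pad then pushed back at about 2.9 N per mm, as its spring should. The job ended with a steady 10.1 N, which puts the pad in by about 2.6 mm. The grip was still closed on the ridge at 11.8 mm.

**Checks that disagreed:**
- **Tool height:** The real fingertips were about 37 mm higher than the reported TCP. I found the true heights by touch at the keys and on the guard's flat top.
- **Wrist camera:** It read 1–5 mm off the fixed cameras, and the last look before insertion showed the guard about 1.5 mm off the holder. I corrected part of that, and the guard went over the block without side force.
- **Snap force:** The push-in peak was lower than the 10 N given. I read the force only every 1.5 mm, so a sharper peak could have been missed.
- **Bystanders:** I saw none shifted, but the arm partly hid some of them in the last picture.

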